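Discharge the LED board test jig, then cover it and hold the cover down

ROBOT

A 7-joint arm with a two-finger parallel gripper is mounted at the origin on the work surface. World frame = base frame: x ahead of the robot, y to its left, z up, the work surface at z = 0. Lengths are in mm, angles in rad, forces in N, time in s.
With the tool pointing down it reaches from about 400 to 875 mm from the base axis. Payload 6.5 kg.
Tool frame: the origin (TCP) lies on the centre line of the jaws, within the pads' length; the fingertips stand 25 mm ahead of it and the grasp point (between the pads) lies 6 mm ahead of it (arm.finger_overhang is the x of the fingertips in the tool frame, in mm); x points along the fingers, y is the direction in which the jaws open and shut, and the axes are right-handed (so a half turn about x gives the same grasp; the last joint's range is limited). The gripper opens to 88 mm and grips with 3 to 60 N. Pads are 18 mm wide; open, the fingers measure 123 mm over their backs; the gripper's body (75 mm by 187 mm) begins 45 mm behind the grasp point.
Start: joints at [1.073, 0.536, -0.004, 1.538, 0.003, 1.067, -0.071], TCP at [272.025, -590.333, 263.716] pointing down, gripper open.
Joint ranges: [-2.7, 2.7], [-0.37, 2.16], [-1.27, 1.26], [0.24, 2.4], [-1.31, 4.45], [0.19, 1.91], [-2.76, 2.76]. Speed limits (rad/s): [2.39, 2.39, 3.14, 3.14, 3.14, 3.14, 3.14].

INTERFACE

Orientations are given as a unit quaternion [x, y, z, w].
In Python, from station import arm, eyes gives the robot as it stands. The module is installed in compiled form; this text tells all that it offers.
- The arm moves only by the shell command python3 -m pendant 'ROWS' [FORCE]. ROWS is JSON, a list of rows, each an object with "xyz": the shift along the tool's x, y, z in m, a list of three; "spin": the turn about the tool's x in rad; "hand": the opening, from 0 (shut) to 1 (fully open). In form: [{"xyz": [x, y, z], "spin": spin, "hand": hand}, ...]. A call has 1 to 10 rows; each row shifts and turns the commanded pose from where the row before left it, along the tool's axes as they then stand; what a row does not reach is not made up. A row lasts 1/12 s, in which the tool goes at most 41.7 mm and 7.16 degrees, less where a joint would pass 70% of its speed; a pose out of reach is approached as far as the arm can. A call with a gripper value outside its range is refused whole. The fingers move at their own pace and stop on an object; FORCE is the grip in N (left out, the last holds). Time passes only in rows, so rows that do not move let the fingers close. It gives the time, the measured TCP pose, the force and the opening at its end, in the units of the state.
- arm.get_obs(): the state, without advancing time (a new reading comes with each control period).
- eyes.read_camera(name): name is "scene" or "top"; returns a dict with "frame" (384x512x3 uint8, blue, green, red), "K" (3x3 intrinsics, pixels), "k1" (the pictures are not rectified: a ray, as slopes to the right and down, at radius r is drawn at 1 + k1 r^2 times it, then the intrinsics apply), "R" (3x3) and "t" (3): a world point X has camera coordinates R X + t. Camera axes: x right, y down, z forward; pixel columns grow to the right and rows downward; lengths in mm; the calibration is good to about 2 mm. A picture is of the moment at which its call begins. There is no depth.
- arm.close_job(): hands the job in, once; it reports no verdict.
The state is a dict: "time_s": time; "qpos": joint angles; "qvel": joint speeds; "effort": joint torques, N m; "eef_pos": TCP position; "tcp_rot": TCP orientation; "ft_force": force on the tool from outside, world axes, zero at the start; "ft_torque": the same for the moment, N m; "finger_gap": opening from 0.0 (shut) to 1.0 (fully open).
Only numpy, scipy, OpenCV 4.12 (cv2) and the standard library are available. Lean on these libraries where they do the work, as an engineer would, in place of code of your own. Each camera call takes 0.05 s, during which the arm holds its last target. There are 200 camera calls.

TASK

First discharge the test jig: twist the red spring-return key knob on the white discharge box clockwise to its stop, then let go so that it springs back by itself. Then lift the orange jig cover by its black grip bar, set it square on the green board bed of the jig and slide it along the bed's slot until it drops over the locating pin hidden beneath it, and press it fully down against the bed's springs. Finish while still holding the cover by its bar and pressing it down; leave everything else where it is.

Things in the scene. Friction and masses are not known exactly. Their poses are not given: they have to be found in the camera images.
- discharge_box: white box fixed to the bench, 130 x 120 x 55 mm, with the red key knob in the middle of its top; origin at the centre of its underside, z up. It may stand to the left or the right of the jig (the cover lies on the other side), turned up to 0.5 rad
- key_grip (a point): the red grip bar of the key knob: 46 mm long (its x axis), 14 mm thick (its y axis), 36 mm tall; the point lies on the knob's upright axis, 89 mm above the bench; the bar spans 67 to 103 mm above the bench, and a black disc of 46 mm diameter lies under it. The point turns with the knob
- key (a joint): knob angle in rad: 0 at rest, grows clockwise seen from above, stop at 1.05. A spring (0.05 N m at rest, 0.16 N m at the stop) turns it back to 0 when let go
- jig: aluminium jig base, fixed to the bench, 210 x 130 x 24 mm; origin on its underside below the middle of the green bed; x along its length (base from -85 to +125 mm), z up. Turned up to 0.4 rad
- bed_top (a point): middle of the top of the green sprung bed, 100 (x) x 80 (y) mm, axes as the jig; 40 mm above the bench at rest, 30 mm fully pressed. A black slot 44 mm long runs along x through this point. In it, on its centre line, stands a steel pin 10 mm thick, 9 mm tall, with a domed tip; it is clamped within 10 mm of the middle either way, elsewhere at every start, and sinks with the bed
- bed (a joint): how far the bed is pressed down, in m: 0 at rest, 0.010 fully down. Springs push up with 5 N at rest, 12 N fully down; the cover's weight alone does not sink it. If the cover rides on the pin's tip beside the socket, pressing sinks pin and bed together, so it can be slid along under light pressure; the bed springs back up as the pin enters the socket
- cover_grip (a point): black upright grip bar across the middle of the orange jig cover's top: 14 mm thick (x), 60 mm long (y), 42 mm tall. The point lies on the cover's vertical centre line, 46 mm above its underside (24 mm above the plate's top face, 18 mm below the bar's top); seated on the pin it is 46 mm above bed_top, riding on the pin's tip 55 mm. z up
- cover_socket (a point): centre of the cover's underside, below the grip bar: the mouth of a round socket 13.5 mm wide and 13 mm deep for the pin, unseen from above. The cover's plate is 110 (x) x 90 (y) x 22 mm, about 0.25 kg, and starts flat on the bench, turned up to 0.5 rad; either way round (half a turn) fits the jig, its x along the jig's x
- spare_bush: brass spare bush, a ring 22 mm across and 14 mm tall, standing on the free far end of the jig's base; to be left alone; origin at the centre of its underside
- grease_jar: lidded jar with a white cap and blue label, 52 mm across, 70 mm tall; to be left alone; origin at the centre of its underside
- heat_sink: round stepped aluminium heat sink, 60 mm across, 30 mm tall; to be left alone; origin at the centre of its underside
- multimeter: yellow multimeter lying flat, 75 x 145 x 36 mm; to be left alone; origin at the centre of its underside
- parts_tray: blue parts tray with four compartments, 120 x 160 x 35 mm; to be left alone; origin at the centre of its underside
- screwdriver: screwdriver lying near the robot, 170 mm long; to be left alone; origin at the centre of its underside
- tape_roll: white tape roll lying flat, 84 mm across, 20 mm tall; to be left alone; origin at the centre of its underside
Things that resemble listed ones, but are neither listed nor needed, are in the scene too. What is meant by the part that bears cover_grip is not purple, and is the smaller of those in its own colour.

How it is judged (in metres and radians):
On the way, in this order (a step that is already met when the one before it is completed fails the run):
1. the key knob is twisted to its stop, with the cover still where it lay (value of joint key above 0.95 rad and distance of cover_grip from where it was at the start of the episode below 0.03 m), for 0.1 s.
2. the key knob is let go and has sprung back (value of joint key below 0.1 rad and contact force between the fingers and discharge_box below 0.1 N), for 0.1 s.
At the end, for the whole second after the job is handed in: Cover over the pin, flat on the bed (grip point under 49.5 mm above bed top, under 20 mm from its middle), level within 0.08 rad, square within 0.14 rad, at rest; bed pressed more than 7 of 10 mm; fingers bear on the cover with over 2 N; key knob back under 0.1 rad (value of joint bed above 0.007 m and z of cover_grip in the frame of bed_top below 0.0495 m and horizontal distance between cover_grip and bed_top below 0.02 m and angle between the x axis of cover_grip and the x axis of bed_top, either way round below 0.14 rad and angle between cover_grip's own z axis and vertical below 0.08 rad and contact force between the fingers and cover above 2 N and linear speed of cover below 0.02 m/s and value of joint key below 0.1 rad); the arm keeps its last pose, push and grip.
It fails at once if one of the other things was moved more than 25 mm (distance of any of spare_bush, grease_jar, heat_sink, multimeter, parts_tray, screwdriver, tape_roll from where it was at the start of the episode above 0.025 m).
It also fails if it takes over 72 s, if anything falls off the work surface, if the arm or the gripper's body presses on something with over 40 N, if the wrist force passes 120 N, or if a joint passes its speed limit or range.

## Working session

There is one attempt and no reset: what is moved stays moved. The work goes in short steps, Python scripts to look and compute and a shell command to move; the robot and the scene stay as the last step left them, time stands still between calls to the robot, and variables do not carry over. Pictures are saved under pics/ and viewed, about 8 in all and at most 12, crops included, and the job is handed in when it is done.

```bash
mkdir -p pics; cat > h.py <<'E'
import numpy as np, cv2
from station import arm, eyes
def cam(n):
    c=eyes.read_camera(n); return {k:(np.array(v) if k!='frame' else v) for k,v in c.items()}
def ray(c,u,v):
    K=c['K']; k=float(c['k1']); p=np.array([[[u,v]]],float)
    d=cv2.undistortPoints(p,K,np.array([k,0,0,0]))[0,0]
    R=c['R']; return -R.T@c['t'].ravel(), R.T@np.array([d[0],d[1],1])
def plane(c,u,v,z):
    o,d=ray(c,u,v); return o+d*(z-o[2])/d[2]
def proj(c,X):
    x=cv2.projectPoints(np.array(X,float).reshape(-1,1,3),cv2.Rodrigues(c['R'])[0],c['t'].astype(float).ravel(),c['K'],np.array([float(c['k1']),0,0,0]))[0]
    return x.reshape(-1,2)
def st():
    from scipy.spatial.transform import Rotation as Ro
    o=arm.get_obs(); R=Ro.from_quat(o['tcp_rot']).as_matrix()
    print('t',o['time_s'],'pos',np.round(o['eef_pos'],1),'F',np.round(o['ft_force'],1),'gap',o['finger_gap']); print('R cols x,y,z:\n',np.round(R,3)); return o,R
E
python3 - <<'E'
from h import *
st()
for n in ['scene','top']:
    c=cam(n); cv2.imwrite(f'pics/{n}0.png',cv2.resize(c['frame'],None,fx=1.5,fy=1.5,interpolation=cv2.INTER_CUBIC)); np.savez(f'{n}0.npz',**c)
    print(n,-c['R'].T@c['t'].ravel(),c['K'][0,0],c['k1'])
E
```

```text
t 0.0 pos [ 271.8 -589.8  262.8] F [ 0.3 -0.2 -0.9] gap 0.9997027137787748
R cols x,y,z:
 [[-0.001  0.419 -0.908]
 [ 0.002 -0.908 -0.419]
 [-1.    -0.002  0.   ]]
scene [1330.25793876 -252.62130431 1039.81577208] 422.5780608475205 -0.04541936381611276
top [ 293.72072939    2.26590898 1079.97057422] 372.53313143417336 0.02465059652903548
```

View pics/scene0.png

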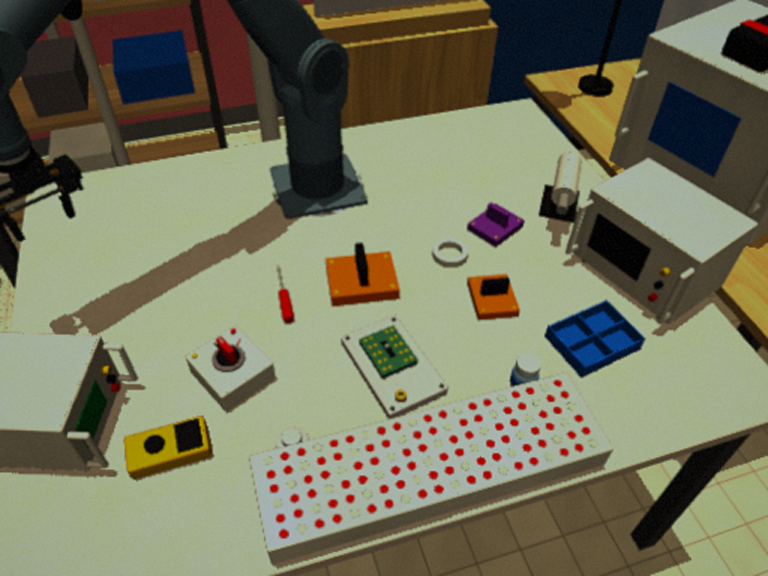

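View pics/top0.png

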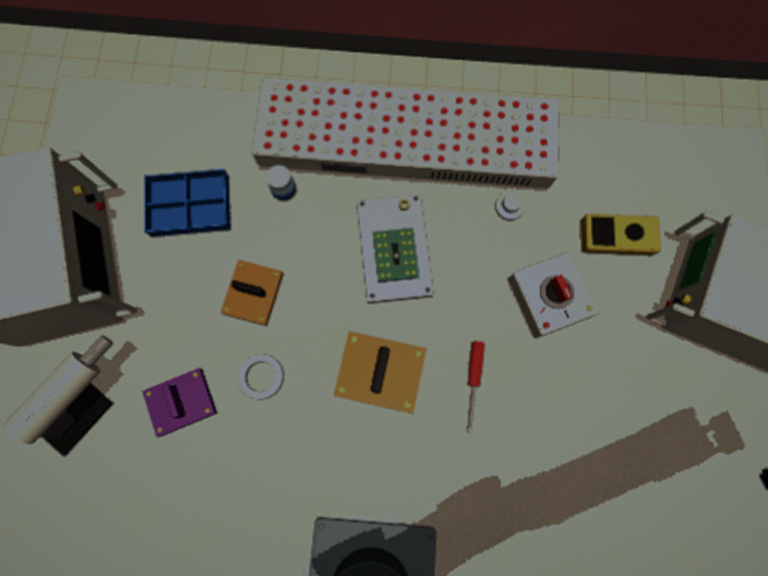

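Candidates for the cover, in top-view pixels of the enlarged picture: small orange plate (252,292), large orange plate (380,372) and purple plate (178,402). The task rules out purple and wants the smaller orange one, so (252,292) fits. I'll confirm it in a crop and measure.

```bash
cat > m.py <<'E'
from h import *
def load(n): return dict(np.load(n+'0.npz'))
def rect(c,mask,z,minA=60):
    out=[]
    for k in cv2.findContours(mask.astype(np.uint8),cv2.RETR_EXTERNAL,cv2.CHAIN_APPROX_NONE)[0]:
        if cv2.contourArea(k)<minA: continue
        P=np.array([plane(c,*p[0],z)[:2] for p in k],np.float32)
        r=cv2.minAreaRect(P); out.append((k[:,0].mean(0).round(),np.round(r[0],1),np.round(r[1],1),round(r[2],1)))
    return out
if __name__=='__main__':
    c=load('top'); f=c['frame']; hsv=cv2.cvtColor(f,cv2.COLOR_BGR2HSV); H,S,V=cv2.split(hsv)
    cl=lambda m:cv2.morphologyEx(m.astype(np.uint8),cv2.MORPH_CLOSE,np.ones((9,9)))
    for nm,m,z in [('orange',cl((H>5)&(H<22)&(S>150)&(V>80)),22),('green',cl((H>40)&(H<85)&(S>90)),40),('red',(((H<6)|(H>174))&(S>150)),103),('black',(V<45),64)]:
        print(nm); [print('  ',*r) for r in rect(c,m,z,40) if 100<r[0][0]<420 and 120<r[0][1]<300]
    crop=lambda a,b,w:cv2.resize(f[b-w:b+w,a-w:a+w],(390,390),interpolation=cv2.INTER_CUBIC)
    cv2.imwrite('pics/crop1.png',cv2.convertScaleAbs(np.hstack([crop(168,195,40),crop(369,195,40)]),alpha=1.4))
E
python3 m.py
```

```text
orange
   [253. 248.] [372.8  14.2] [146.6 119.7] 82.0
   [167. 194.] [505.  274.1] [ 88.5 107.8] 79.6
green
   [263. 170.] [597.    2.8] [95.9 73.7] 10.9
red
   [317. 242.] [ 394.2 -151.3] [20.3 75.2] 85.9
   [375. 193.] [ 540.2 -297.7] [44.2 26. ] 26.9
black
   [118. 268.] [290.  367.7] [57.9 17.2] 18.6
   [253. 246.] [373.5  14.1] [17.1 81.9] 82.2
   [165. 192.] [502.3 270.1] [64.4 15.8] 79.5
   [369. 194.] [ 541.5 -295.6] [45.  27.7] 24.9
   [349. 204.] [ 510.5 -241.2] [118.4   9.8] 25.9
   [402. 154.] [ 667.8 -388.3] [54.2 40.2] 3.9
   [106. 140.] [631.8 447.6] [46.6 71.4] 10.4
   [133. 138.] [656.3 384.1] [39.2 80.8] 44.0
   [106. 122.] [687.7 457. ] [51. 72.] 10.1
   [136. 145.] [630.8 374.5] [ 95.7 183.6] 48.0
```

View pics/crop1.png

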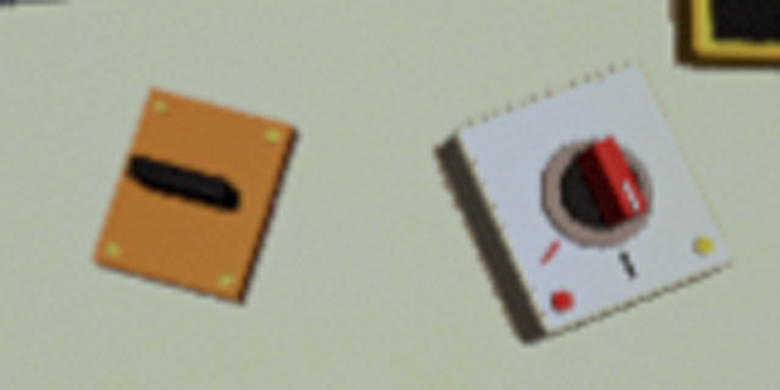

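Confirmed: (252,292) is the small orange plate (88×108 mm measured). The right half of the crop shows the box, its knob bar pointing at the black rest mark and the red stop mark clockwise of it. Next I'll refine the knob and check the cover and jig against the scene view.

```bash
python3 - <<'E'
from m import *
c=load('top'); s=load('scene')
def cr(x,y): return 329+(x-390)/4.875-.5, 155+y/4.875-.5
P=np.array([plane(c,*cr(*p),55)[:2] for p in [(465,130),(640,68),(735,262),(545,335)]])
print('box corners',P.round(1).tolist(),'centre',P.mean(0).round(1),np.round(np.degrees([np.arctan2(*(P[i]-P[(i+1)%4])[::-1]) for i in range(4)]),1),[round(np.linalg.norm(P[i]-P[(i+1)%4])) for i in range(4)])
T=np.array([plane(c,*cr(*p),103)[:2] for p in [(594,142),(612,136),(645,212),(627,222)]])
print('bar top',T.round(1).tolist(),T.mean(0).round(1))
# overlay of estimates in both views
import math
def box(cx,cy,a,L,W,z):
    ca,sa=math.cos(a),math.sin(a); return [[cx+ca*x-sa*y,cy+sa*x+ca*y,z] for x,y in [(-L/2,-W/2),(L/2,-W/2),(L/2,W/2),(-L/2,W/2)]]
r=math.radians; ims=[]
ctr=P.mean(0)
for d,(rects) in [(c,0),(s,0)]:
    f=cv2.resize(d['frame'],None,fx=4,fy=4,interpolation=cv2.INTER_CUBIC); f=cv2.convertScaleAbs(f,alpha=1.4)
    for B in [box(505,274,r(-10.4),110,90,22),box(505,274,r(-10.4),14,60,64),box(597,2.8,r(10.9),100,80,40),box(ctr[0],ctr[1],r(26),130,120,55),box(ctr[0],ctr[1],r(26),46,14,103)]:
        q=((proj(d,B)+.5)*4).astype(int); cv2.polylines(f,[q],True,(255,0,255),1)
    for X in [(505,274,22),(597,3,40),(ctr[0],ctr[1],55)]:
        u,v=(proj(d,[X])[0]*4).astype(int); ims.append(f[max(v-130,0):v+130,u-130:u+130])
cv2.imwrite('pics/ov1.png',np.vstack([np.hstack(ims[:3]),np.hstack(ims[3:])]))
E
```

```text
box corners [[576.5, -228.1], [622.4, -329.2], [510.9, -383.7], [460.0, -276.3]] centre [ 542.4 -304.3] [ 114.4   26.   -64.6 -157.5] [111, 124, 119, 126]
bar top [[562.2, -288.6], [566.4, -298.5], [524.7, -316.8], [518.3, -307.0]] [ 542.9 -302.7]
```

View pics/ov1.png

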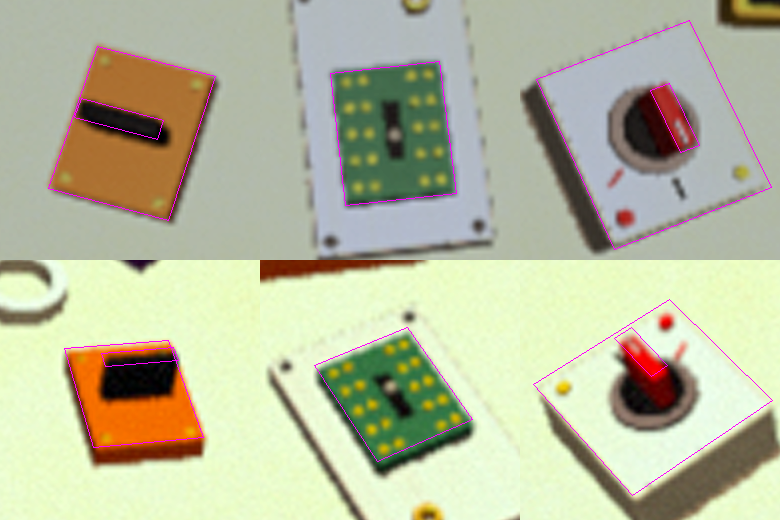

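The fits are good in both views: cover (505,274), bed (597,3) at 10.9°, knob axis (542.5,-304). The pin shows as a light dot just below the slot's middle, at (395,134) in the overlay. Moving to the knob in a dog-leg to stay clear of the cabinet on the right.

```bash
python3 -m pendant '[{"xyz":[0,-0.0227,-0.0191],"spin":0,"hand":1},{"xyz":[0,-0.0227,-0.0191],"spin":0,"hand":1},{"xyz":[0,-0.0227,-0.0191],"spin":0,"hand":1},{"xyz":[0,-0.0227,-0.0191],"spin":0,"hand":1},{"xyz":[0,-0.0227,-0.0191],"spin":0,"hand":1},{"xyz":[0,-0.0227,-0.0191],"spin":0,"hand":1},{"xyz":[0,-0.0227,-0.0191],"spin":0,"hand":1},{"xyz":[0,-0.0227,-0.0191],"spin":0,"hand":1},{"xyz":[0,-0.0227,-0.0191],"spin":0,"hand":1},{"xyz":[0,-0.0227,-0.0191],"spin":0,"hand":1}]'
python3 -m pendant '[{"xyz":[0.01,0.0135,-0.029],"spin":0,"hand":1},{"xyz":[0.01,0.0135,-0.029],"spin":0,"hand":1},{"xyz":[0.01,0.0135,-0.029],"spin":0,"hand":1},{"xyz":[0.01,0.0135,-0.029],"spin":0,"hand":1},{"xyz":[0.01,0.0135,-0.029],"spin":0,"hand":1},{"xyz":[0.01,0.0135,-0.029],"spin":0,"hand":1},{"xyz":[0,0,0],"spin":0,"hand":1}]'
python3 - <<'E'
from h import *
o,R=st(); from m import load
print('err tool',(R.T@(np.array([542.5,-303.8,98])-o['eef_pos'])).round(1), 'q',np.round(o['qpos'],2))
# pin
c=load('top');s=load('scene')
u0,v0=(proj(c,[(597,3,40)])[0]*4).astype(int); u1,v1=(proj(s,[(597,3,40)])[0]*4).astype(int)
for d,u,v in [(c,u0-130+395-260,v0-130+134),(s,u1-130+390-260,v1-130+382-260)]:
    p=plane(d,u/4-.5,v/4-.5,47); print('pin',p.round(1), (np.array([[np.cos(.19),np.sin(.19)],[-np.sin(.19),np.cos(.19)]])@(p[:2]-[597,2.8])).round(1))
E
```

```text
time_s: 0.93
eef_pos: [350.4, -302.7, 263.5]
tcp_rot: [-0.691, -0.152, 0.691, -0.151]
ft_force: [1.7, -0.2, 0.5]
finger_gap: 0.998
time_s: 1.52
eef_pos: [547.0, -302.1, 200.9]
tcp_rot: [0.691, 0.154, -0.69, 0.152]
ft_force: [0.1, 0.2, -0.0]
finger_gap: 0.997
t 1.5167 pos [ 547.  -302.1  200.9] F [ 0.1  0.2 -0. ] gap 0.9973048316466061
R cols x,y,z:
 [[ 0.001  0.423 -0.906]
 [ 0.003 -0.906 -0.423]
 [-1.    -0.002 -0.002]]
err tool [ 1.029e+02 -1.000e-01  5.100e+00] q [ 0.53  0.57 -0.14  1.65  0.09  0.93 -0.77]
pin [594.2   1.3  47. ] [-3.1 -0.9]
pin [592.4   2.1  47. ] [-4.7  0.2]
```

```bash
python3 -m pendant '[{"xyz":[0.02,0,0.005],"spin":0,"hand":1},{"xyz":[0.02,0,0],"spin":0,"hand":1},{"xyz":[0.02,0,0],"spin":0,"hand":1},{"xyz":[0.02,0,0],"spin":0,"hand":1},{"xyz":[0.012,0,0],"spin":0,"hand":1},{"xyz":[0.01,0,0],"spin":0,"hand":1},{"xyz":[0,0,0],"spin":0,"hand":1}]'
python3 -m pendant '[{"xyz":[0,0,0],"spin":0,"hand":0},{"xyz":[0,0,0],"spin":0,"hand":0},{"xyz":[0,0,0],"spin":0,"hand":0},{"xyz":[0,0,0],"spin":0,"hand":0},{"xyz":[0,0,0],"spin":0,"hand":0},{"xyz":[0,0,0],"spin":0,"hand":0},{"xyz":[0,0,0],"spin":0,"hand":0},{"xyz":[0,0,0],"spin":0,"hand":0}]' 30
```

```text
time_s: 2.1
eef_pos: [536.5, -306.6, 99.9]
tcp_rot: [-0.69, -0.152, 0.692, -0.151]
ft_force: [-0.7, 0.0, -0.2]
finger_gap: 0.999
time_s: 2.77
eef_pos: [537.9, -307.1, 101.8]
tcp_rot: [0.691, 0.151, -0.691, 0.152]
ft_force: [-0.9, -0.5, -0.1]
finger_gap: 0.416
```

```bash
python3 -m pendant '[{"xyz":[0.002,0,-0.005],"spin":0,"hand":0},{"xyz":[0,0,0],"spin":0,"hand":0},{"xyz":[0,0,0],"spin":0,"hand":0},{"xyz":[0,0,0],"spin":0,"hand":0},{"xyz":[0,0,0],"spin":0,"hand":0},{"xyz":[0,0,0],"spin":0,"hand":0}]' 30; python3 -c "
from h import *
for i in range(1): st()"
```

```text
time_s: 3.27
eef_pos: [542.8, -305.1, 99.6]
tcp_rot: [0.691, 0.151, -0.69, 0.152]
ft_force: [2.7, -2.1, -4.0]
finger_gap: 0.154
t 3.2667 pos [ 542.8 -305.1   99.6] F [ 2.7 -2.1 -4. ] gap 0.15385830545802331
R cols x,y,z:
 [[ 0.001  0.419 -0.908]
 [-0.    -0.908 -0.419]
 [-1.     0.001 -0.001]]
```

Gripped: the gap reads 13.5 mm. Twisting clockwise.

```bash
python3 -m pendant '[{"xyz":[0,0,0],"spin":0.11,"hand":0},{"xyz":[0,0,0],"spin":0.11,"hand":0},{"xyz":[0,0,0],"spin":0.11,"hand":0},{"xyz":[0,0,0],"spin":0.11,"hand":0},{"xyz":[0,0,0],"spin":0.11,"hand":0},{"xyz":[0,0,0],"spin":0.11,"hand":0},{"xyz":[0,0,0],"spin":0.11,"hand":0},{"xyz":[0,0,0],"spin":0.11,"hand":0},{"xyz":[0,0,0],"spin":0.11,"hand":0},{"xyz":[0,0,0],"spin":0.09,"hand":0}]'
python3 -m pendant '[{"xyz":[0,0,0],"spin":0,"hand":0},{"xyz":[0,0,0],"spin":0,"hand":0},{"xyz":[0,0,0],"spin":0,"hand":0},{"xyz":[0,0,0],"spin":0,"hand":0}]'
python3 - <<'E'
from h import *
o,R=st(); print(o['ft_torque'], np.degrees(np.arctan2(R[1,1],R[0,1])))
c=cam('scene'); cv2.imwrite('pics/key.png',cv2.resize(c['frame'][180:290,90:230],None,fx=5,fy=5))
E
```

```text
time_s: 4.1
eef_pos: [543.1, -302.2, 99.6]
tcp_rot: [-0.67, 0.225, 0.67, 0.227]
ft_force: [1.5, 4.4, -0.3]
finger_gap: 0.162
time_s: 4.43
eef_pos: [543.1, -302.2, 99.6]
tcp_rot: [-0.67, 0.222, 0.671, 0.224]
ft_force: [2.4, 5.6, 0.3]
finger_gap: 0.158
t 4.4333 pos [ 543.1 -302.2   99.6] F [2.4 5.6 0.3] gap 0.1582037278039313
R cols x,y,z:
 [[-0.    -0.599 -0.801]
 [ 0.003 -0.801  0.599]
 [-1.    -0.002  0.002]]
[ 1.24266764 -0.4124582   0.57941139] -126.8080999022346
```

View pics/key.png

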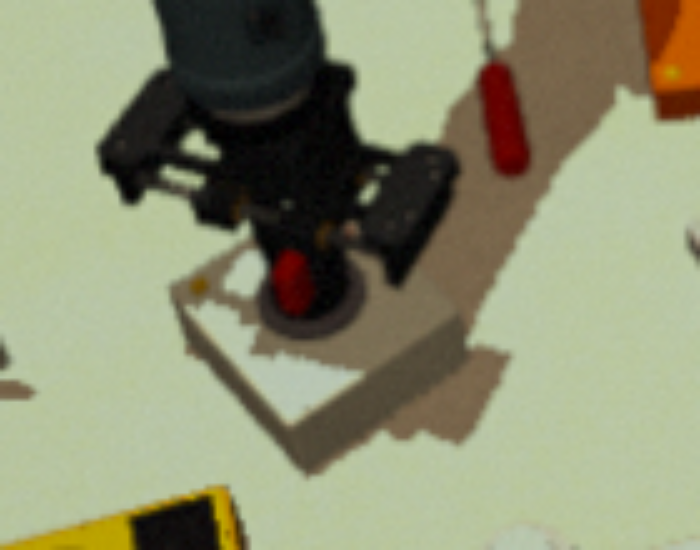

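The picture shows the bar turned. The tool turned 61.6° and the moment is 0.58 N m, above the spring's 0.16, so it's at the stop. Releasing and lifting.

```bash
python3 -m pendant '[{"xyz":[0,0,0],"spin":0,"hand":1},{"xyz":[0,0,0],"spin":0,"hand":1},{"xyz":[0,0,0],"spin":0,"hand":1},{"xyz":[0,0,0],"spin":0,"hand":1},{"xyz":[0,0,0],"spin":0,"hand":1},{"xyz":[0,0,0],"spin":0,"hand":1},{"xyz":[0,0,0],"spin":0,"hand":1},{"xyz":[0,0,0],"spin":0,"hand":1},{"xyz":[0,0,0],"spin":0,"hand":1},{"xyz":[0,0,0],"spin":0,"hand":1}]'
python3 -m pendant '[{"xyz":[-0.02,0,0],"spin":0,"hand":1},{"xyz":[-0.03,0,0],"spin":0,"hand":1},{"xyz":[-0.03,0,0],"spin":0,"hand":1},{"xyz":[-0.03,0,0],"spin":0,"hand":1},{"xyz":[0,0,0],"spin":0,"hand":1},{"xyz":[0,0,0],"spin":0,"hand":1}]'
python3 - <<'E'
from h import *
o,R=st(); print('q',np.round(o['qpos'],2))
c=cam('scene'); cv2.imwrite('pics/key2.png',cv2.resize(c['frame'][180:290,90:230],None,fx=5,fy=5))
E
```

```text
time_s: 5.32
eef_pos: [543.0, -305.5, 100.0]
tcp_rot: [0.671, -0.225, -0.67, -0.225]
ft_force: [-0.2, -1.0, -0.3]
finger_gap: 0.89
time_s: 5.82
eef_pos: [543.7, -305.8, 211.8]
tcp_rot: [0.672, -0.225, -0.669, -0.225]
ft_force: [1.1, 0.1, -0.6]
finger_gap: 1.0
t 5.8167 pos [ 543.7 -305.8  211.8] F [ 1.1  0.1 -0.6] gap 1.0003620816151981
R cols x,y,z:
 [[ 0.004 -0.604 -0.797]
 [-0.002 -0.797  0.604]
 [-1.    -0.001 -0.005]]
q [ 0.31  0.55  0.19  1.67 -0.12  0.93 -1.68]
```

View pics/key2.png

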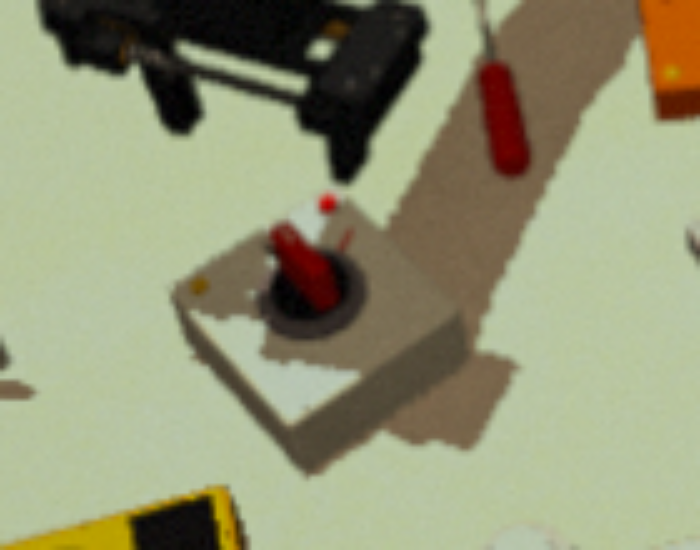

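The knob is back on its rest mark. Turning the jaws to the cover's heading (tool y at -10.4°), then crossing over.

```bash
python3 -m pendant '[{"xyz":[0,0,0],"spin":-0.12,"hand":1},{"xyz":[0,0,0],"spin":-0.12,"hand":1},{"xyz":[0,0,0],"spin":-0.12,"hand":1},{"xyz":[0,0,0],"spin":-0.12,"hand":1},{"xyz":[0,0,0],"spin":-0.12,"hand":1},{"xyz":[0,0,0],"spin":-0.12,"hand":1},{"xyz":[0,0,0],"spin":-0.12,"hand":1},{"xyz":[0,0,0],"spin":-0.12,"hand":1},{"xyz":[0,0,0],"spin":-0.12,"hand":1},{"xyz":[0,0,0],"spin":-0.12,"hand":1}]' >/dev/null
python3 -m pendant '[{"xyz":[0,0,0],"spin":-0.12,"hand":1},{"xyz":[0,0,0],"spin":-0.12,"hand":1},{"xyz":[0,0,0],"spin":-0.12,"hand":1},{"xyz":[0,0,0],"spin":-0.12,"hand":1},{"xyz":[0,0,0],"spin":-0.12,"hand":1},{"xyz":[0,0,0],"spin":-0.12,"hand":1},{"xyz":[0,0,0],"spin":-0.12,"hand":1},{"xyz":[0,0,0],"spin":0,"hand":1},{"xyz":[0,0,0],"spin":0,"hand":1}]'
python3 - <<'E'
from h import *
o,R=st(); print('q',np.round(o['qpos'],2),'yaw',np.degrees(np.arctan2(R[1,1],R[0,1])))
print((R.T@(np.array([505,274,180])-o['eef_pos'])).round(1))
E
```

```text
time_s: 7.45
eef_pos: [541.7, -304.7, 208.3]
tcp_rot: [-0.543, -0.453, 0.544, -0.451]
ft_force: [1.1, -0.4, 0.9]
finger_gap: 0.996
t 7.45 pos [ 541.7 -304.7  208.3] F [ 1.1 -0.4  0.9] gap 0.9961012576407262
R cols x,y,z:
 [[-0.002  0.983 -0.182]
 [ 0.002 -0.182 -0.983]
 [-1.    -0.002 -0.001]]
q [ 0.65  0.57 -0.29  1.65  0.19  0.95  0.1 ] yaw -10.463434822537181
[  29.3 -141.2 -562.3]
```

```bash
python3 -m pendant '[{"xyz":[0,-0.0071,-0.0281],"spin":0,"hand":1},{"xyz":[0,-0.0071,-0.0281],"spin":0,"hand":1},{"xyz":[0,-0.0071,-0.0281],"spin":0,"hand":1},{"xyz":[0,-0.0071,-0.0281],"spin":0,"hand":1},{"xyz":[0,-0.0071,-0.0281],"spin":0,"hand":1},{"xyz":[0,-0.0071,-0.0281],"spin":0,"hand":1},{"xyz":[0,-0.0071,-0.0281],"spin":0,"hand":1},{"xyz":[0,-0.0071,-0.0281],"spin":0,"hand":1},{"xyz":[0,-0.0071,-0.0281],"spin":0,"hand":1},{"xyz":[0,-0.0071,-0.0281],"spin":0,"hand":1}]' >/dev/null
python3 -m pendant '[{"xyz":[0,-0.0071,-0.0281],"spin":0,"hand":1},{"xyz":[0,-0.0071,-0.0281],"spin":0,"hand":1},{"xyz":[0,-0.0071,-0.0281],"spin":0,"hand":1},{"xyz":[0,-0.0071,-0.0281],"spin":0,"hand":1},{"xyz":[0,-0.0071,-0.0281],"spin":0,"hand":1},{"xyz":[0,-0.0071,-0.0281],"spin":0,"hand":1},{"xyz":[0,-0.0071,-0.0281],"spin":0,"hand":1},{"xyz":[0,-0.0071,-0.0281],"spin":0,"hand":1},{"xyz":[0,-0.0071,-0.0281],"spin":0,"hand":1},{"xyz":[0,-0.0071,-0.0281],"spin":0,"hand":1}]'
python3 -m pendant '[{"xyz":[0,0,0],"spin":0,"hand":1},{"xyz":[0,0,0],"spin":0,"hand":1},{"xyz":[0,0,0],"spin":0,"hand":1}]' >/dev/null
python3 - <<'E'
from h import *
o,R=st(); print('q',np.round(o['qpos'],2),'yaw',np.degrees(np.arctan2(R[1,1],R[0,1])))
print((R.T@(np.array([505,274,55])-o['eef_pos'])).round(1))
E
```

```text
time_s: 9.12
eef_pos: [502.1, 274.7, 209.1]
tcp_rot: [-0.543, -0.452, 0.544, -0.452]
ft_force: [0.2, 0.1, -0.2]
finger_gap: 0.997
t 9.3667 pos [502.6 272.4 209.1] F [1.  0.9 0.1] gap 0.99999833903686
R cols x,y,z:
 [[-0.001  0.984 -0.18 ]
 [-0.001 -0.18  -0.984]
 [-1.    -0.001  0.001]]
q [-0.26  0.51 -0.43  1.78  0.26  0.91 -0.97] yaw -10.387370329097463
[154.1   2.2  -2.2]
```

```bash
python3 -m pendant '[{"xyz":[0.025,0.002,-0.002],"spin":0,"hand":1},{"xyz":[0.025,0,0],"spin":0,"hand":1},{"xyz":[0.025,0,0],"spin":0,"hand":1},{"xyz":[0.025,0,0],"spin":0,"hand":1},{"xyz":[0.025,0,0],"spin":0,"hand":1},{"xyz":[0.018,0,0],"spin":0,"hand":1},{"xyz":[0.013,0,0],"spin":0,"hand":1},{"xyz":[0,0,0],"spin":0,"hand":1},{"xyz":[0,0,0],"spin":0,"hand":1}]'
python3 - <<'E'
from h import *
o,R=st(); print((R.T@(np.array([505,274,52])-o['eef_pos'])).round(1))
E
```

```text
time_s: 10.12
eef_pos: [505.2, 274.0, 53.6]
tcp_rot: [-0.543, -0.453, 0.543, -0.453]
ft_force: [0.2, -0.0, -0.2]
finger_gap: 0.998
t 10.1167 pos [505.2 274.   53.6] F [ 0.2 -0.  -0.2] gap 0.9984253351959858
R cols x,y,z:
 [[-0.001  0.984 -0.18 ]
 [-0.001 -0.18  -0.984]
 [-1.    -0.     0.001]]
[ 1.6 -0.2 -0. ]
```

Close with 45 N and lift.

```bash
python3 -m pendant '[{"xyz":[0.001,0,0],"spin":0,"hand":0},{"xyz":[0,0,0],"spin":0,"hand":0},{"xyz":[0,0,0],"spin":0,"hand":0},{"xyz":[0,0,0],"spin":0,"hand":0},{"xyz":[0,0,0],"spin":0,"hand":0},{"xyz":[0,0,0],"spin":0,"hand":0},{"xyz":[0,0,0],"spin":0,"hand":0},{"xyz":[0,0,0],"spin":0,"hand":0},{"xyz":[0,0,0],"spin":0,"hand":0},{"xyz":[0,0,0],"spin":0,"hand":0}]' 45
python3 -m pendant '[{"xyz":[0,0,0],"spin":0,"hand":0},{"xyz":[0,0,0],"spin":0,"hand":0},{"xyz":[0,0,0],"spin":0,"hand":0},{"xyz":[0,0,0],"spin":0,"hand":0}]'
python3 -m pendant '[{"xyz":[-0.01,0,0],"spin":0,"hand":0},{"xyz":[-0.02,0,0],"spin":0,"hand":0},{"xyz":[-0.02,0,0],"spin":-0.093,"hand":0},{"xyz":[-0.02,0,0],"spin":-0.093,"hand":0},{"xyz":[-0.02,0,0],"spin":-0.093,"hand":0},{"xyz":[-0.02,0,0],"spin":-0.093,"hand":0},{"xyz":[0,0,0],"spin":0,"hand":0},{"xyz":[0,0,0],"spin":0,"hand":0}]'
python3 - <<'E'
from h import *
o,R=st(); print('yaw',np.degrees(np.arctan2(R[1,1],R[0,1])))
print((R.T@(np.array([593.2,1.8,150])-o['eef_pos'])).round(1))
E
```

```text
time_s: 10.95
eef_pos: [505.0, 275.0, 52.7]
tcp_rot: [-0.543, -0.453, 0.543, -0.453]
ft_force: [0.5, -0.2, 0.1]
finger_gap: 0.267
time_s: 11.28
eef_pos: [505.2, 274.9, 52.7]
tcp_rot: [0.543, 0.453, -0.543, 0.453]
ft_force: [1.0, 0.1, 0.2]
finger_gap: 0.155
time_s: 11.95
eef_pos: [505.3, 274.9, 163.3]
tcp_rot: [0.451, 0.545, -0.45, 0.545]
ft_force: [-0.1, -0.4, -2.9]
finger_gap: 0.157
t 11.95 pos [505.3 274.9 163.3] F [-0.1 -0.4 -2.9] gap 0.15689365099095182
R cols x,y,z:
 [[ 0.001  0.982  0.189]
 [ 0.001  0.189 -0.982]
 [-1.     0.001 -0.001]]
yaw 10.88485153927676
[ 13.2  34.7 284.8]
```

```bash
python3 -m pendant '[{"xyz":[0,0.0035,0.0285],"spin":0,"hand":0},{"xyz":[0,0.0035,0.0285],"spin":0,"hand":0},{"xyz":[0,0.0035,0.0285],"spin":0,"hand":0},{"xyz":[0,0.0035,0.0285],"spin":0,"hand":0},{"xyz":[0,0.0035,0.0285],"spin":0,"hand":0},{"xyz":[0,0.0035,0.0285],"spin":0,"hand":0},{"xyz":[0,0.0035,0.0285],"spin":0,"hand":0},{"xyz":[0,0.0035,0.0285],"spin":0,"hand":0},{"xyz":[0,0.0035,0.0285],"spin":0,"hand":0},{"xyz":[0,0.0035,0.0285],"spin":0,"hand":0}]'
python3 -m pendant '[{"xyz":[0.02,0,0],"spin":0,"hand":0},{"xyz":[0.02,0,0],"spin":0,"hand":0},{"xyz":[0.005,0,0],"spin":0,"hand":0},{"xyz":[0,0,0],"spin":0,"hand":0},{"xyz":[0,0,0],"spin":0,"hand":0}]'
python3 - <<'E'
from m import *
o,R=st(); p=np.array(o['eef_pos']); print('yaw',np.degrees(np.arctan2(R[1,1],R[0,1])), (R.T@(np.array([593.2,1.8,0])-p)).round(1))
ims=[]
for n in ['top','scene']:
    c=cam(n); f=c['frame']; hsv=cv2.cvtColor(f,cv2.COLOR_BGR2HSV); H,S,V=cv2.split(hsv)
    m=cv2.morphologyEx(((H>5)&(H<22)&(S>150)&(V>60)).astype(np.uint8),cv2.MORPH_CLOSE,np.ones((13,13)))
    zt=p[2]-52.7+22
    if n=='top': [print(*r) for r in rect(c,m,zt,100)]
    g=cv2.convertScaleAbs(cv2.resize(f,None,fx=4,fy=4,interpolation=cv2.INTER_CUBIC),alpha=1.4)
    a=np.radians(10.9); q=[[p[0]+np.cos(a)*x-np.sin(a)*y,p[1]+np.sin(a)*x+np.cos(a)*y,zt] for x,y in [(-55,-45),(55,-45),(55,45),(-55,45)]]
    cv2.polylines(g,[((proj(c,q)+.5)*4).astype(int)],True,(255,0,255),1)
    u,v=(proj(c,[[p[0],p[1],zt]])[0]*4).astype(int); ims.append(g[v-180:v+180,u-180:u+180])
cv2.imwrite('pics/held.png',np.hstack(ims))
E
```

```text
time_s: 12.78
eef_pos: [593.0, 0.5, 160.8]
tcp_rot: [0.449, 0.546, -0.451, 0.544]
ft_force: [1.0, 0.6, -3.1]
finger_gap: 0.153
time_s: 13.2
eef_pos: [593.5, 2.6, 117.2]
tcp_rot: [0.449, 0.546, -0.45, 0.545]
ft_force: [0.6, 0.0, -2.6]
finger_gap: 0.156
t 13.2 pos [593.5   2.6 117.2] F [ 0.6  0.  -2.6] gap 0.1557427834105269
R cols x,y,z:
 [[-0.002  0.981  0.192]
 [ 0.     0.192 -0.981]
 [-1.    -0.002 -0.001]]
yaw 11.059496606381922 [117.2  -0.2   0.8]
[254. 248.] [368.   12.8] [139.1 114.7] 82.0
[255. 171.] [588.1  11.2] [110.5  70.2] 11.0
```

View pics/held.png

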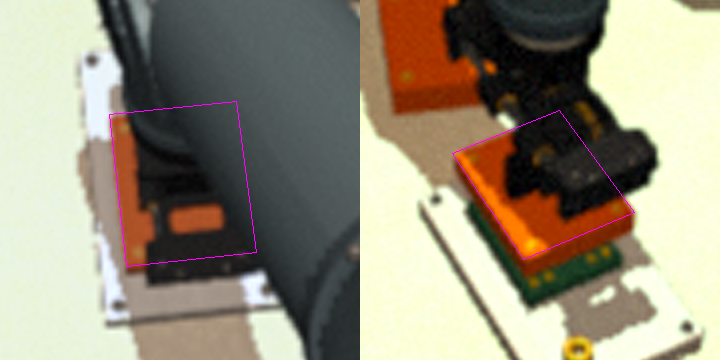

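The held cover matches the pose predicted from the TCP to about 1–2 mm in both views. Lowering onto the pin in small steps; expect TCP z ≈ 102 riding on the tip, ≈ 93 seated.

```bash
python3 -m pendant '[{"xyz":[0.006,0,0.001],"spin":0,"hand":0},{"xyz":[0.005,0,0],"spin":0,"hand":0},{"xyz":[0.003,0,0],"spin":0,"hand":0},{"xyz":[0,0,0],"spin":0,"hand":0},{"xyz":[0,0,0],"spin":0,"hand":0}]'
python3 -m pendant '[{"xyz":[0.002,0,0],"spin":0,"hand":0},{"xyz":[0.002,0,0],"spin":0,"hand":0},{"xyz":[0,0,0],"spin":0,"hand":0},{"xyz":[0,0,0],"spin":0,"hand":0}]'
python3 -m pendant '[{"xyz":[0.002,0,0],"spin":0,"hand":0},{"xyz":[0,0,0],"spin":0,"hand":0},{"xyz":[0,0,0],"spin":0,"hand":0}]'
```

```text
time_s: 13.72
eef_pos: [594.0, 1.0, 103.5]
tcp_rot: [0.449, 0.546, -0.45, 0.546]
ft_force: [-0.0, -0.3, -2.6]
finger_gap: 0.154
time_s: 14.05
eef_pos: [594.2, 0.9, 99.6]
tcp_rot: [0.449, 0.546, -0.45, 0.546]
ft_force: [0.7, 0.5, -2.5]
finger_gap: 0.156
time_s: 14.3
eef_pos: [594.2, 1.0, 97.6]
tcp_rot: [0.449, 0.546, -0.45, 0.546]
ft_force: [0.5, -0.2, -3.3]
finger_gap: 0.153
```

Already 4 mm below riding height with no contact force, so the pin seems to be entering the socket. Continuing.

```bash
python3 -m pendant '[{"xyz":[0.002,0,0],"spin":0,"hand":0},{"xyz":[0.001,0,0],"spin":0,"hand":0},{"xyz":[0,0,0],"spin":0,"hand":0},{"xyz":[0,0,0],"spin":0,"hand":0}]'
python3 -m pendant '[{"xyz":[0.002,0,0],"spin":0,"hand":0},{"xyz":[0,0,0],"spin":0,"hand":0},{"xyz":[0,0,0],"spin":0,"hand":0}]'
python3 -m pendant '[{"xyz":[0.002,0,0],"spin":0,"hand":0},{"xyz":[0,0,0],"spin":0,"hand":0},{"xyz":[0,0,0],"spin":0,"hand":0}]'
```

```text
time_s: 14.63
eef_pos: [594.2, 1.0, 94.6]
tcp_rot: [0.449, 0.546, -0.45, 0.546]
ft_force: [0.1, 0.1, -2.6]
finger_gap: 0.158
time_s: 14.88
eef_pos: [594.4, 1.0, 92.7]
tcp_rot: [0.45, 0.546, -0.449, 0.546]
ft_force: [0.2, -0.7, -2.4]
finger_gap: 0.153
time_s: 15.13
eef_pos: [594.4, 1.0, 90.9]
tcp_rot: [0.45, 0.546, -0.449, 0.546]
ft_force: [-1.0, 0.3, 1.7]
finger_gap: 0.153
```

Contact begins at z ≈ 92, the seated height. Pressing down about 9–10 mm.

```bash
python3 -m pendant '[{"xyz":[0.002,0,0],"spin":0,"hand":0},{"xyz":[0.002,0,0],"spin":0,"hand":0},{"xyz":[0.002,0,0],"spin":0,"hand":0},{"xyz":[0,0,0],"spin":0,"hand":0},{"xyz":[0,0,0],"spin":0,"hand":0}]' 55
python3 -m pendant '[{"xyz":[0.002,0,0],"spin":0,"hand":0},{"xyz":[0.001,0,0],"spin":0,"hand":0},{"xyz":[0,0,0],"spin":0,"hand":0},{"xyz":[0,0,0],"spin":0,"hand":0}]'
python3 -m pendant '[{"xyz":[0.002,0,0],"spin":0,"hand":0},{"xyz":[0,0,0],"spin":0,"hand":0},{"xyz":[0,0,0],"spin":0,"hand":0}]'
```

```text
time_s: 15.55
eef_pos: [594.4, 1.0, 84.9]
tcp_rot: [0.45, 0.546, -0.449, 0.546]
ft_force: [-3.2, -0.0, 6.1]
finger_gap: 0.154
time_s: 15.88
eef_pos: [594.4, 1.0, 82.6]
tcp_rot: [0.449, 0.546, -0.45, 0.546]
ft_force: [-4.3, -0.1, 12.6]
finger_gap: 0.155
time_s: 16.13
eef_pos: [594.5, 1.0, 82.5]
tcp_rot: [0.449, 0.545, -0.45, 0.546]
ft_force: [-11.3, -1.9, 31.7]
finger_gap: 0.151
```

Hard stop at z 82.5, 10 mm under the seated height. Easing off the excess by 1 mm and checking visually.

```bash
python3 -m pendant '[{"xyz":[-0.001,0,0],"spin":0,"hand":0},{"xyz":[0,0,0],"spin":0,"hand":0},{"xyz":[0,0,0],"spin":0,"hand":0},{"xyz":[0,0,0],"spin":0,"hand":0}]'
python3 - <<'E'
from h import *
o,R=st(); print('yaw',np.degrees(np.arctan2(R[1,1],R[0,1])))
c=cam('scene'); a=np.radians(10.9); ims=[]
g=cv2.convertScaleAbs(cv2.resize(c['frame'],None,fx=4,fy=4,interpolation=cv2.INTER_CUBIC),alpha=1.4)
p=o['eef_pos']
q=lambda z:[[p[0]+np.cos(a)*x-np.sin(a)*y,p[1]+np.sin(a)*x+np.cos(a)*y,z] for x,y in [(-55,-45),(55,-45),(55,45),(-55,45)]]
cv2.polylines(g,[((proj(c,q(52))+.5)*4).astype(int)],True,(255,0,255),1)
u,v=(proj(c,[[p[0],p[1],40]])[0]*4).astype(int); big=g[v-200:v+200,u-200:u+200]
k=cv2.resize(g[4*180:4*290,4*90:4*230],(509,400)); cv2.imwrite('pics/fin.png',np.hstack([big,k])[:,:800])
E
```

```text
time_s: 16.47
eef_pos: [594.5, 1.0, 82.6]
tcp_rot: [0.449, 0.546, -0.45, 0.546]
ft_force: [-8.2, -0.4, 21.2]
finger_gap: 0.153
t 16.4667 pos [594.5   1.   82.6] F [-8.2 -0.4 21.2] gap 0.1529540176110206
R cols x,y,z:
 [[ 0.     0.981  0.192]
 [-0.001  0.192 -0.981]
 [-1.     0.     0.001]]
yaw 11.055961981179447
```

View pics/fin.png

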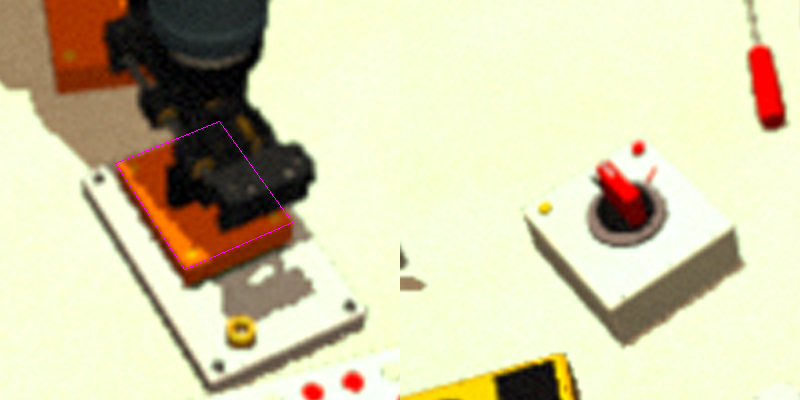

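The cover's top matches the outline drawn for seated and fully pressed (plate top at z 52), level and square. The knob is at rest. Handing in.

```bash
python3 -c "
from station import arm
print(arm.close_job()); o=arm.get_obs(); print(o['eef_pos'],o['ft_force'])"
```

```text
the job is handed in; nothing more can be done
None
the job is handed in; nothing more can be done
```

The job is handed in at about 16.5 s of the 72 s allowed. The simulator reports no verdict, and I read no state after hand-in.

- **Key knob:** I twisted it clockwise about 61° until it hit the stop. The moment rose to 0.58 N m, against a spring of at most 0.16 N m. After I let go, it sprang back to its rest mark, and the last picture still shows it there.
- **Cover:** I picked up the smaller orange cover by its bar and lowered it squarely over the pin, which was visible in the slot. The pin went straight into the socket, so no sliding along the slot was needed.
- **Pressing:** Contact began at the seated height (TCP z about 92 mm). I pressed to the hard stop at 82.5 mm and then eased off 1 mm, leaving about 21 N of downward push.
- **Final checks:** The tool heading was 11.06°, against about 10.9° for the jig. The grip was about 3 mm from the middle of the bed and still holding. The cover in the last picture matched the outline for seated and fully pressed.
- **Leftover load and gaps:** An 8 N sideways load remained at the wrist. I did not measure the other objects' positions again. None touched visibly, and the bush and screwdriver look undisturbed in the last picture.

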